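Fish a stuck clamp strip out of a mixer mounting rail

TASK

The dark steel clamp strip has slid away under the lips of the aluminium mounting rail. Take the hooked pick from its blue stand, reach into the narrow slot behind the strip's orange post and gently drag the strip out until it rests against the brass stop without ramming it; do not touch the strip with the gripper. Then set the pick back down fully into its stand and let go, leaving the other things on the bench where they are.

Things in the scene. Friction and masses are not known exactly. Their poses are not given: they have to be found in the camera images.
- rail: Aluminium T-slot rail fixed on the bench, 300 x 80 mm, lying flat. Origin on the underside on the slot's centre line; x runs along the slot towards its closed far end, z up. It spans x -165 to +135 mm. Inside runs a channel 33 mm wide, floor at z 12 mm, closed by a wall at x 133 mm. From x -165 to -20 mm it is an open bay, side walls up to z 34 mm, in which the brass stop stands.
- slot_mouth (a point): Where the lips begin: on the rail's centre line at rail x -20 mm, z 50 mm (lip tops); axes as the rail's. From here to the closed end (x +133 mm) two lips, z 34 to 50 mm, cover the channel and leave between them a slot 14 mm wide along the centre line. What lies under the lips can come out only towards -x, into the bay.
- strip: Loose dark steel clamp strip 100 x 30 x 18 mm, 0.3 to 0.5 kg, on the channel floor under the lips, at the start 3 to 13 mm from the closed end. Origin at the centre of its underside, x along its length as the rail's. Its top is 18 mm above its origin. On it stands an orange post (see strip_front). Dragging it takes some 2 to 5 N; the friction is not known.
- strip_front (a point): Centre of the strip's front (-x) end face, at strip x -50 mm, z 9 mm. The orange post, 8 mm diameter, 16 mm tall, stands upright on the strip's top, on the centre line in the slot, tightly clamped somewhere between strip x -20 and +22 mm: its place is not measured, look or feel for it.
- stop_face (a point): Centre of the +x face of the fixed brass stop block (16 x 31 x 18 mm, dark screw on top) in the bay, 9 mm above the channel floor; axes as the rail's. Its place along the bay varies. The strip is home when its front end touches this face; it is then wholly clear of the lips.
- pick: Hooked pick, 0.11 kg, upright in its stand at the start. Origin on its axis at the underside of the black 40 x 40 x 5 mm collar, z up. Above the collar a yellow square handle 24 x 24 mm, z 5 to 65 mm, gripped from above on either pair of faces. Below hangs a steel shank of 6 mm diameter, ending in a foot (see pick_tip).
- pick_tip (a point): End of the hook: pick x -12 mm, y 0, z -50 mm, underside of the foot. The foot, 6 mm wide and 6 mm high (z -50 to -44 mm), reaches from pick x -12 to +3 mm, so the hook points to the pick's -x. To enter the slot and hook outwards the pick's x must lie along the rail's x.
- stand: Blue stand block fixed on the bench, 70 x 60 mm, 64 mm tall, origin at the centre of its underside. In its top is a hole 25 mm along its x (x -17 to +8 mm) and 14 mm along its y (centred), 58 mm deep. The pick hangs in it, axes along the stand's, collar lying on the top face, pick origin 64 mm above the stand's origin.
- stop: The fixed brass stop block itself; origin at the lower edge of its face, on the channel floor and centre line.
- jar_a: White plastic jar, 64 mm diameter, 100 mm tall, loose on the bench; a bystander. Origin under its middle.
- jar_b: White plastic jar, 64 mm diameter, 100 mm tall, loose on the bench; a bystander. Origin under its middle.
- bottle_c: White plastic bottle, 60 mm diameter, 140 mm tall, loose on the bench; a bystander. Origin under its middle.
- beaker: Open glass beaker, 72 mm diameter, 90 mm tall, loose on the bench; a bystander. Origin under its middle.
- wrench: Steel wrench lying flat, loose on the bench; a bystander. Origin under its middle.
- spare_strip: Dark spare clamp strip without a post, 100 x 30 x 18 mm, , loose on the bench; a bystander. Origin under its middle.
- washer: Steel washer, 40 mm diameter, 6 mm thick, loose on the bench; a bystander. Origin under its middle.
Things that resemble listed ones, but are neither listed nor needed, are in the scene too. Of the things like the pick, leave any that is purple or turquoise; of the rest the smaller one is meant.

How it is judged:
By the outcome, as a careful person would: the job done as asked, in the order asked, and still so for the second after the job is handed in, with the robot touching nothing.
It also fails if it takes over 58 s, if anything falls off the work surface, if the arm or the gripper's body presses on something with over 40 N, if the wrist force passes 120 N, or if a joint passes its speed limit or range.

ROBOT

A 7-joint arm with a two-finger parallel gripper is mounted at the origin on the work surface. World frame = base frame: x ahead of the robot, y to its left, z up, the work surface at z = 0. Lengths are in m, angles in rad, forces in N, time in s.
With the tool pointing down it reaches from about 0.425 to 0.95 m from the base axis. Payload 16.7 kg.
Tool frame: the origin (TCP) lies at the very end of the fingers, on their centre line; the grasp point (between the pads) lies 19 mm behind it; z points along the fingers, y is the direction in which the jaws open and shut (so a half turn about z gives the same grasp; the last joint's range is limited). The gripper opens to 94 mm and grips with 3 to 60 N. Pads are 16 mm wide; open, the fingers measure 119 mm over their backs; the gripper's body (75 mm by 177 mm) begins 78 mm behind the grasp point.
Start: joints at [1.081, 0.426, 0.074, 1.606, -0.034, 1.111, -0.067], TCP at [0.226, -0.636, 0.205] pointing down, gripper open.
Joint ranges: [-2.85, 2.85], [-0.5, 2.14], [-1.23, 1.37], [0.21, 2.46], [-1.02, 4.16], [0.16, 2.05], [-2.73, 2.73]. Speed limits (rad/s): [1.89, 1.89, 2.39, 2.39, 3.01, 3.01, 3.01].

INTERFACE

Orientations are given as [roll, pitch, yaw] about the fixed x, y, z axes, in that order (R = Rz(yaw) Ry(pitch) Rx(roll)).
In Python, from rig import robot, read_camera, calibration gives the robot as it stands.
- The arm moves only by the shell command python3 -m jog 'ROWS' [FORCE]. ROWS is JSON, a list of rows, each a list of 7 numbers: the turn, a rotation vector about the tool's x, y, z in degrees, then the shift along the tool's x, y, z in mm, then the gripper's target within -1 to 1 (shut at 1, half-way at 0, fully open at -1). A call has 1 to 8 rows; each row shifts and turns the pose as measured when the row begins, along the tool's axes as they then stand; what a row does not reach is not made up. A row lasts 1/8 s, in which the tool goes at most 62.5 mm and 10.7 degrees, less where a joint would pass 70% of its speed; a pose out of reach is approached as far as the arm can. A call with a gripper value outside its range is refused whole. The fingers move at their own pace and stop on an object; FORCE is the grip in N (left out, the last holds). Time passes only in rows, so rows that do not move let the fingers close. It gives the time, the measured TCP pose, the force and the opening at its end, in the units of the state.
- robot.get_obs(): the state, without advancing time (a new reading comes with each control period).
- read_camera(name): name is "scene" or "top" or "wrist"; returns the picture (384x512x3 uint8, red, green, blue); there is no depth.
- calibration(name): a dict with "K" (3x3 intrinsics, pixels), "rvec" (rotation vector, rad) and "tvec" (3), from world to camera coordinates, as OpenCV has them. Camera axes: x right, y down, z forward; pixel columns grow to the right and rows downward; lengths in m; the calibration is good to about 2 mm. A picture is of the moment at which its call begins: read the wrist's pose just before it. calibration takes no time and is no camera call; for the wrist camera it gives the pose at the moment of the call.
- robot.hand_in(): hands the job in, once; it reports no verdict.
The state is a dict: "time": time; "joints": joint angles; "dq": joint speeds; "tau": joint torques, N m; "ee_pos": TCP position; "ee_rot": TCP orientation; "wrist_force": force on the tool from outside, world axes, zero at the start; "torque": the same for the moment, N m; "width": opening from 0.0 (shut) to 1.0 (fully open).
Only numpy, scipy, OpenCV 4.12 (cv2) and the standard library are available. Lean on these libraries where they do the work, as an engineer would, in place of code of your own. Each camera call takes 0.05 s, during which the arm holds its last target. There are 200 camera calls.

## Working session

There is one attempt and no reset: what is moved stays moved. The work goes in short steps, Python scripts to look and compute and a shell command to move; the robot and the scene stay as the last step left them, time stands still between calls to the robot, and variables do not carry over. Pictures are saved under pics/ and viewed, about 8 in all and at most 12, crops included, and the job is handed in when it is done.

```bash
mkdir -p pics; ls; python3 - <<'E'
from rig import robot, read_camera, calibration
import cv2,numpy as np
for n in ["scene","top"]:
    im=read_camera(n); cv2.imwrite(f"pics/{n}0.png",im[:,:,::-1])
    c=calibration(n); print(n,c["K"],c["rvec"],c["tvec"])
o=robot.get_obs();print(o)
a=cv2.imread("pics/scene0.png");b=cv2.imread("pics/top0.png")
E
```

```text
pics
scene [[386.65939862   0.         261.18496082]
 [  0.         386.65939862 187.24068078]
 [  0.           0.           1.        ]] [ 1.79667767  1.81757345 -0.64884794] [ 0.06503418 -0.40331581  1.55705827]
top [[473.16716563   0.         250.62488542]
 [  0.         473.16716563 194.01194561]
 [  0.           0.           1.        ]] [ 2.15965978 -2.21720413  0.08288344] [-0.02359708  0.588439    1.33988331]
{'time': 0.1, 'joints': array([ 1.0804633 ,  0.42666072,  0.07387198,  1.60654354, -0.0341093 ,
        1.11079883, -0.06709556]), 'dq': array([-0.0002707 , -0.0032892 ,  0.00115398, -0.00052372,  0.00057063,
        0.00247001, -0.00105261]), 'tau': array([ 8.05317453e-03, -9.37468386e+01,  3.67714383e+00, -4.55035973e+01,
       -4.85571893e-02,  1.69192225e-02,  2.52758255e-04]), 'ee_pos': array([ 0.22546573, -0.63580929,  0.2048518 ]), 'ee_rot': array([-3.14044486e+00,  7.96165036e-05,  3.40784456e-01]), 'wrist_force': array([-0.4130847 ,  1.14328942,  0.65295566]), 'torque': array([-0.02164597, -0.02832948, -0.0161923 ]), 'width': 0.9995745952328997}
```

View pics/top0.png

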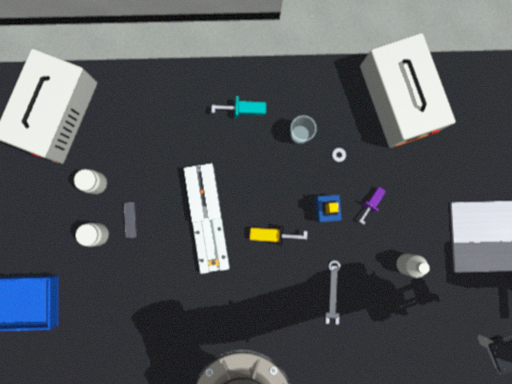

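View pics/scene0.png

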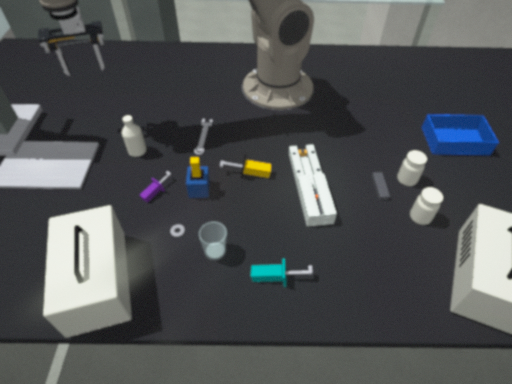

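Upper view: the yellow handle in the blue stand is at top (330,208). The similar things are the larger yellow pick lying at (270,235), a purple one at (373,203) and a turquoise one at (245,107). The smaller yellow one in the stand fits. The rail runs from (213,270) at the bay and stop up to (199,165) at the closed end, with the orange post near (202,192). I'll enlarge to confirm and measure.

```bash
cat > h.py <<'E'
import cv2,numpy as np
from scipy.spatial.transform import Rotation as Rn
from rig import robot, read_camera, calibration
def ray(c,uv):
    R=cv2.Rodrigues(np.array(c["rvec"],float))[0];t=np.array(c["tvec"],float).ravel()
    p=np.atleast_2d(uv).astype(float)
    d=np.c_[p,np.ones(len(p))]@np.linalg.inv(c["K"]).T@R
    return -R.T@t,d
def onz(c,uv,z):
    o,d=ray(c,uv); return o+d*((z-o[2])/d[:,2])[:,None]
def proj(c,P):
    return cv2.projectPoints(np.atleast_2d(P).astype(float),np.array(c["rvec"],float),np.array(c["tvec"],float),np.array(c["K"]),None)[0][:,0]
def mask(im,lo,hi):
    return cv2.inRange(cv2.cvtColor(im,cv2.COLOR_BGR2HSV),lo,hi)
def blobs(m,amin=10):
    n,l,s,c=cv2.connectedComponentsWithStats(m)
    return [(s[i].tolist(),c[i].round(1).tolist(),cv2.minAreaRect(np.argwhere(l==i)[:,::-1].astype(np.float32))) for i in range(1,n) if s[i,4]>=amin]
E
python3 - <<'E'
from h import *
im=cv2.imread("pics/top0.png");c=calibration("top")
for nm,lo,hi,z in [("yellow",(20,120,80),(35,255,255),.129),("blue",(100,120,60),(125,255,255),.064),("orange",(5,130,100),(19,255,255),.046),("white",(0,0,190),(180,60,255),.045)]:
    for s,ce,r in blobs(mask(im,lo,hi),6):
        if 150<ce[0]<420 and 140<ce[1]<300:
            print(nm,s,ce,np.round(r[2]),onz(c,ce,z)[0].round(4), onz(c,cv2.boxPoints(r),z)[:,:2].round(3).tolist())
A=cv2.resize(im[155:280,175:240],None,fx=4.6,fy=4.6,interpolation=cv2.INTER_CUBIC)
B=cv2.resize(im[155:280,240:345],None,fx=4.6,fy=4.6,interpolation=cv2.INTER_CUBIC)
cv2.imwrite("pics/crop1.png",np.hstack([A,B])[:600,:800])
E
```

```text
yellow [326, 202, 12, 11, 122] [331.6, 207.3] 90.0 [ 0.5393 -0.2513  0.129 ] [[0.554, -0.237], [0.553, -0.266], [0.526, -0.265], [0.527, -0.236]]
yellow [249, 227, 31, 16, 415] [264.1, 234.3] 4.0 [ 0.4729 -0.071   0.129 ] [[0.458, -0.03], [0.494, -0.033], [0.487, -0.112], [0.451, -0.109]]
yellow [209, 261, 3, 5, 11] [209.6, 263.1] 0.0 [0.4016 0.0738 0.129 ] [[0.397, 0.076], [0.407, 0.075], [0.407, 0.07], [0.397, 0.07]]
yellow [215, 260, 4, 5, 13] [216.6, 262.2] 72.0 [0.4034 0.0555 0.129 ] [[0.408, 0.06], [0.41, 0.055], [0.399, 0.051], [0.397, 0.057]]
blue [315, 194, 27, 28, 458] [327.2, 208.1] 86.0 [ 0.5398 -0.2505  0.064 ] [[0.576, -0.217], [0.579, -0.287], [0.505, -0.289], [0.502, -0.219]]
orange [397, 140, 15, 6, 22] [404.8, 142.4] 72.0 [ 0.7217 -0.4817  0.046 ] [[0.717, -0.458], [0.73, -0.499], [0.726, -0.5], [0.713, -0.46]]
orange [201, 189, 3, 5, 11] [202.0, 191.3] 90.0 [0.5971 0.0981 0.046 ] [[0.604, 0.101], [0.604, 0.095], [0.592, 0.095], [0.592, 0.101]]
white [333, 149, 13, 12, 90] [338.8, 154.5] 0.0 [ 0.6919 -0.2925  0.045 ] [[0.677, -0.275], [0.708, -0.277], [0.707, -0.311], [0.676, -0.309]]
white [184, 164, 45, 109, 2630] [206.1, 218.0] 81.0 [0.5216 0.0881 0.045 ] [[0.666, 0.15], [0.677, 0.068], [0.379, 0.028], [0.369, 0.108]]
white [361, 217, 3, 6, 11] [362.0, 219.7] 90.0 [ 0.5052 -0.3505  0.045 ] [[0.513, -0.348], [0.513, -0.354], [0.499, -0.353], [0.499, -0.347]]
white [283, 232, 24, 6, 48] [297.6, 235.5] 90.0 [ 0.4657 -0.1677  0.045 ] [[0.477, -0.127], [0.475, -0.192], [0.461, -0.191], [0.463, -0.127]]
white [330, 267, 6, 3, 10] [332.2, 267.6] 90.0 [ 0.3738 -0.2614  0.045 ] [[0.376, -0.255], [0.375, -0.269], [0.37, -0.269], [0.37, -0.255]]
```

View pics/crop1.png

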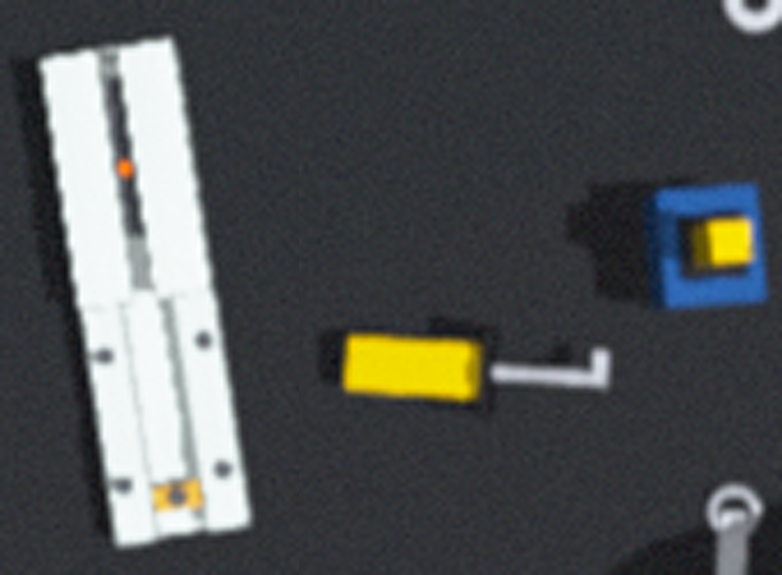

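The enlarged crop confirms it: a small yellow handle upright in the blue stand, orange post at crop (125,168), brass stop at (177,495). The rail's yaw is about 8°. Moving towards the stand, above everything.

```bash
cat >> h.py <<'E'
def need(pos,yaw_deg):
    o=robot.get_obs();R=Rn.from_euler('xyz',o["ee_rot"])
    T=Rn.from_euler('xyz',[180,0,yaw_deg],degrees=True)
    print("t",round(o["time"],2),"shift mm (tool)",(R.inv().apply(np.array(pos)-o["ee_pos"])*1e3).round(1),"turn",np.degrees((R.inv()*T).as_rotvec()).round(1),"F",o["wrist_force"].round(1),"w",round(o["width"],3))
E
python3 -m jog '[[0,0,0,53,-32,-6,-1],[0,0,0,53,-32,-6,-1],[0,0,0,53,-32,-6,-1],[0,0,0,53,-32,-6,-1],[0,0,0,53,-32,-6,-1],[0,0,0,53,-32,-6,-1],[0,0,0,53,-32,-6,-1],[0,0,0,53,-32,-6,-1]]'
python3 -m jog '[[0,0,-10,0,0,0,-1],[0,0,-10,0,0,0,-1],[0,0,-10,0,0,0,-1],[0,0,-10,0,0,0,-1],[0,0,-10,0,0,0,-1],[0,0,-10,0,0,0,-1],[0,0,-10,0,0,0,-1]]'
python3 -c "
from h import *
need([.54,-.251,.25],93)
print(robot.get_obs()['joints'].round(2))"
```

```text
time: 1.1
ee_pos: [0.539, -0.2518, 0.2505]
ee_rot: [-3.138, 0.003, 0.332]
wrist_force: [0.5, -0.1, 0.6]
width: 1.002
time: 1.98
ee_pos: [0.5416, -0.2447, 0.2485]
ee_rot: [-3.134, -0.006, 1.6]
wrist_force: [0.3, -0.4, -0.1]
width: 0.998
t 1.98 shift mm (tool) [-6.3 -1.8 -1.5] turn [-0.4 -0.3 -1.3] F [ 0.3 -0.4 -0.1] w 0.998
[ 0.59  0.29 -0.34  1.72  0.1   1.16  0.26]
```

```bash
python3 - <<'E'
from h import *
c=calibration("wrist");im=read_camera("wrist")[:,:,::-1].copy();cv2.imwrite("pics/w1.png",im)
import pickle;pickle.dump(c,open("w1.pkl","wb"))
o,d=ray(c,[[256,192]]);print(o.round(3),d.round(2))
for nm,lo,hi,zs in [("yellow",(20,120,80),(35,255,255),(.129,)),("blue",(100,120,60),(125,255,255),(.064,))]:
    for s,ce,r in blobs(mask(im,lo,hi),150):
        print(nm,s,ce,onz(c,ce,zs[0])[0].round(4),onz(c,cv2.boxPoints(r),zs[0])[:,:2].round(3).tolist())
E
```

```text
[ 0.541 -0.167  0.427] [[-0.   -0.26 -0.97]]
yellow [183, 0, 41, 58, 2074] [202.4, 27.5] [ 0.4899 -0.1039  0.129 ] [[0.472, -0.126], [0.477, -0.081], [0.508, -0.083], [0.504, -0.128]]
yellow [245, 177, 26, 38, 896] [257.5, 195.6] [ 0.5409 -0.2501  0.129 ] [[0.528, -0.232], [0.552, -0.231], [0.554, -0.268], [0.529, -0.269]]
yellow [43, 299, 39, 65, 1061] [57.5, 331.4] [ 0.3258 -0.4118  0.129 ] [[0.3, -0.451], [0.325, -0.366], [0.358, -0.372], [0.335, -0.457]]
yellow [435, 299, 38, 64, 1024] [457.9, 331.3] [ 0.7634 -0.3964  0.129 ] [[0.73, -0.359], [0.76, -0.351], [0.792, -0.433], [0.759, -0.442]]
blue [227, 153, 62, 59, 1772] [262.3, 176.0] [ 0.5458 -0.2444  0.064 ] [[0.504, -0.22], [0.574, -0.216], [0.579, -0.285], [0.506, -0.289]]
```

View pics/w1.png

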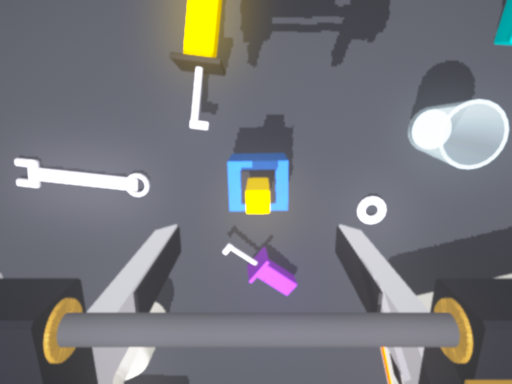

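The wrist view shows the stand with its top at about (258,185). The handle's top face is the lighter part at about (258,202), with its side face above it. I'll split the faces by brightness.

```bash
python3 - <<'E'
from h import *
import pickle
c=pickle.load(open("w1.pkl","rb"));im=cv2.imread("pics/w1.png")
hsv=cv2.cvtColor(im,cv2.COLOR_BGR2HSV)
print("V col258",[(v,int(hsv[v,258,2]),int(hsv[v,258,0])) for v in range(150,218,2)])
m=mask(im,(20,120,225),(35,255,255));m[:175]=0;m[220:]=0
for s,ce,r in blobs(m,100): print(s,ce,onz(c,ce,.129)[0].round(4),onz(c,cv2.boxPoints(r),.129)[:,:2].round(4).tolist())
q=np.array([[.035,.03],[.035,-.03],[-.035,.03],[-.035,-.03]])
a=np.radians(3.2);R=np.array([[np.cos(a),-np.sin(a)],[np.sin(a),np.cos(a)]])
print("expected stand corners px for guess",proj(c,np.c_[q@R.T+[.541,-.257],np.full(4,.064)]).round(0).tolist())
print("blue rows at col 232,285",[np.flatnonzero(mask(im,(100,120,60),(125,255,255))[:,u])[[0,-1]].tolist() for u in (234,285)],[(v,int(hsv[v,234,2])) for v in range(150,214,3)])
E
```

```text
V col258 [(150, 91, 123), (152, 109, 113), (154, 160, 109), (156, 165, 109), (158, 167, 109), (160, 182, 109), (162, 213, 109), (164, 214, 109), (166, 213, 109), (168, 205, 109), (170, 120, 112), (172, 89, 170), (174, 91, 174), (176, 113, 18), (178, 217, 23), (180, 233, 25), (182, 234, 25), (184, 235, 25), (186, 235, 25), (188, 236, 25), (190, 255, 29), (192, 255, 30), (194, 255, 30), (196, 255, 30), (198, 255, 30), (200, 255, 30), (202, 255, 30), (204, 255, 30), (206, 255, 30), (208, 255, 30), (210, 255, 30), (212, 255, 30), (214, 229, 25), (216, 131, 165)]
[245, 179, 26, 36, 820] [257.3, 196.7] [ 0.5407 -0.2512  0.129 ] [[0.5285, -0.234], [0.5523, -0.2333], [0.5537, -0.2684], [0.5292, -0.2692]]
expected stand corners px for guess [[288.0, 160.0], [288.0, 210.0], [227.0, 162.0], [229.0, 211.0]]
blue rows at col 232,285 [[154, 211], [156, 210]] [(150, 95), (153, 133), (156, 166), (159, 170), (162, 255), (165, 255), (168, 255), (171, 255), (174, 255), (177, 255), (180, 255), (183, 255), (186, 255), (189, 255), (192, 255), (195, 255), (198, 255), (201, 255), (204, 255), (207, 255), (210, 254), (213, 133)]
```

```bash
python3 -c "
from h import *
need([.541,-.257,.25],93.2)"
python3 -m jog '[[-0.4,-0.3,-1.5,-12,-1,0,-1],[0,0,0,0,0,40,-1]]'
python3 -c "
from h import *
need([.541,-.257,.076],93.2)"
```

```text
t 2.02 shift mm (tool) [-12.2  -1.   -1.7] turn [-0.4 -0.3 -0.9] F [0.2 1.3 0.1] w 0.999
time: 2.28
ee_pos: [0.5423, -0.2577, 0.2098]
ee_rot: [3.138, 0.001, 1.632]
wrist_force: [0.4, 1.4, -0.4]
width: 0.998
t 2.27 shift mm (tool) [  0.9  -1.8 133.8] turn [0.2 0.1 0.3] F [ 0.4  1.4 -0.4] w 0.998
```

```bash
python3 -m jog '[[0,0,0,0,-1.5,45,-1],[0,0,0,0,0,45,-1],[0,0,0,0,0,34,-1],[0,0,0,0,0,8,-1]]' 40
python3 -c "
from h import *
need([.541,-.257,.076],93.2)"
```

```text
time: 2.78
ee_pos: [0.5393, -0.2577, 0.0718]
ee_rot: [3.141, 0.0, 1.619]
wrist_force: [-0.4, -0.9, -0.1]
width: 1.001
t 2.77 shift mm (tool) [ 0.6  1.7 -4.2] turn [ 0.   0.  -0.5] F [-0.4 -0.9 -0.1] w 1.001
```

```bash
python3 -m jog '[[0,0,-0.4,0.5,1.7,-3,-1],[0,0,0,0,0,0,1],[0,0,0,0,0,0,1],[0,0,0,0,0,0,1],[0,0,0,0,0,0,1],[0,0,0,0,0,0,1],[0,0,0,0,0,0,1]]' 55
python3 -c "
from h import *
need([.541,-.257,.076],93.2)"
```

```text
time: 3.65
ee_pos: [0.5433, -0.258, 0.0794]
ee_rot: [3.136, 0.003, 1.623]
wrist_force: [-0.3, -0.6, 0.5]
width: 0.399
t 3.65 shift mm (tool) [ 1.1 -2.2  3.4] turn [ 0.3  0.2 -0.2] F [-0.3 -0.6  0.5] w 0.399
```

```bash
python3 -m jog '[[0,0,0,0.7,-1.3,1.5,1],[0,0,0,0,0,0,1],[0,0,0,0,0,0,1],[0,0,0,0,0,0,1]]' 55
python3 -c "
from h import *
need([.541,-.257,.076],93.2)"
```

```text
time: 4.15
ee_pos: [0.5417, -0.2573, 0.0776]
ee_rot: [3.137, 0.002, 1.623]
wrist_force: [-0.5, 0.4, 1.4]
width: 0.255
t 4.15 shift mm (tool) [ 0.3 -0.7  1.6] turn [ 0.3  0.1 -0.2] F [-0.5  0.4  1.4] w 0.255
```

```bash
python3 -m jog '[[0,0,0,0,0,-10,1],[0,0,0,0,0,-20,1],[0,0,0,0,0,-30,1],[0,0,0,0,0,-40,1],[0,0,0,0,0,-40,1],[0,0,0,0,0,-5,1],[0,0,0,0,0,0,1]]' 55
python3 - <<'E'
from h import *
need([.541,-.257,.24],93.2)
c=calibration("wrist");w=read_camera("wrist")[:,:,::-1];s=read_camera("scene")[:,:,::-1]
o=robot.get_obs();x,y,z=o["ee_pos"]
cs=calibration("scene")
u,v=proj(cs,[x,y,z-.04])[0].astype(int)
print(u,v)
A=cv2.resize(s[v-45:v+45,u-45:u+45],(400,400),interpolation=cv2.INTER_CUBIC)
u2,v2=proj(c,[x,y,z-.04])[0].astype(int);print(u2,v2)
B=cv2.resize(w[max(0,v2-75):v2+75,u2-75:u2+75],(400,400),interpolation=cv2.INTER_CUBIC)
cv2.imwrite("pics/lift.png",np.hstack([A,B]))
E
```

```text
time: 5.03
ee_pos: [0.5404, -0.2564, 0.2296]
ee_rot: [3.137, 0.002, 1.624]
wrist_force: [0.1, -0.2, -2.5]
width: 0.251
t 5.03 shift mm (tool) [ -0.6   0.6 -10.4] turn [ 0.3  0.1 -0.2] F [ 0.1 -0.2 -2.5] w 0.251
191 144
257 217
```

View pics/lift.png

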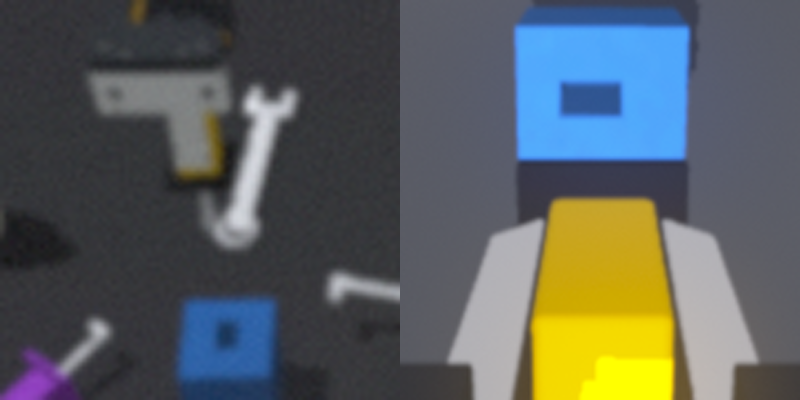

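The scene crop shows the pick held. In the wrist crop the stand hole sits left of centre, i.e. towards world −x, so the hook points to the robot, as the rail needs. Next stop is beside the rail, for a close look.

```bash
python3 -m jog '[[0,0,-1,40,0,-10,1],[0,0,-1,55,0,-10,1],[0,0,-1,55,0,-5,1],[0,0,-1,55,0,0,1],[0,0,-1,45,0,0,1],[0,0,0,5,0,0,1],[0,0,0,0,0,0,1]]' 55
python3 - <<'E'
from h import *
import pickle
need([.55,0,.25],97.8)
c=calibration("wrist");im=read_camera("wrist")[:,:,::-1].copy();cv2.imwrite("pics/w2.png",im);pickle.dump(c,open("w2.pkl","wb"))
m=mask(im,(3,130,100),(17,255,255))
for s,ce,r in blobs(m,12): print("or",s,ce,onz(c,ce,.046)[0].round(4))
E
```

```text
time: 6.0
ee_pos: [0.5131, 0.0043, 0.2467]
ee_rot: [-3.135, -0.002, 1.713]
wrist_force: [-0.1, -1.2, -1.0]
width: 0.255
t 6.0 shift mm (tool) [-9.5 35.9 -3.6] turn [-0.4 -0.1  0.3] F [-0.1 -1.2 -1. ] w 0.255
or [339, 99, 10, 9, 63] [343.9, 102.9] [0.5976 0.0983 0.046 ]
```

View pics/w2.png

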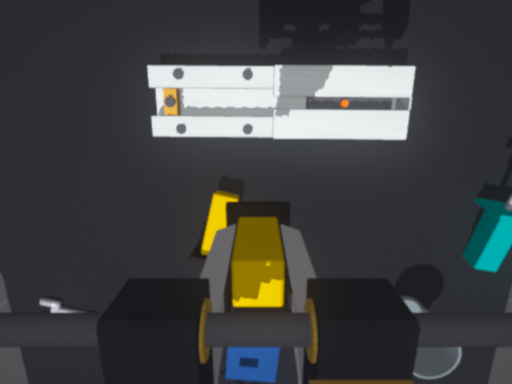

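The wrist view is clear: lips from u 274 to 411, the post at (344,103), the dark strip visible in the slot from u≈306 to 391, and the brass stop at u 163–180. Measuring edges.

```bash
python3 - <<'E'
from h import *
import pickle
c=pickle.load(open("w2.pkl","rb"));im=cv2.imread("pics/w2.png")
g=cv2.cvtColor(im,cv2.COLOR_BGR2GRAY).astype(int)
def edges(u,z):
    col=g[55:150,u]; d=np.diff(col); k=np.flatnonzero(abs(d)>35)
    return [(int(i)+55,int(d[i])) for i in k]
for u in (290,315,325,335,360,370,380): print(u,edges(u,.05))
for v in (102,103,104): 
    r=g[v,155:420];d=np.diff(r);print(v,[(int(i)+155,int(d[i])) for i in np.flatnonzero(abs(d)>14)])
for v in (75,128):
    r=g[v,140:420];d=np.diff(r);print(v,[(int(i)+140,int(d[i])) for i in np.flatnonzero(abs(d)>18)])
m=mask(im,(15,120,60),(28,255,255));m[:, 200:]=0;m[150:]=0
for s,ce,r in blobs(m,20): print("brass",s,ce,onz(c,ce,.03)[0].round(4),cv2.boxPoints(r).round(1).tolist())
E
```

```text
290 [(64, 40), (137, -37), (138, -82), (139, -44)]
315 [(64, 42), (95, -40), (96, -54), (108, 57), (109, 55), (137, -39), (138, -77), (139, -41)]
325 [(64, 45), (96, -62), (108, 57), (109, 59), (137, -37), (138, -75), (139, -43)]
335 [(63, 40), (64, 75), (65, 55), (96, -57), (108, 50), (109, 62), (138, -69), (139, -49)]
360 [(64, 70), (65, 59), (96, -56), (108, 42), (109, 66), (138, -60), (139, -61)]
370 [(64, 60), (65, 71), (96, -52), (97, -42), (108, 39), (109, 66), (110, 36), (138, -59), (139, -63)]
380 [(64, 59), (65, 71), (96, -50), (97, -45), (109, 66), (110, 41), (138, -57), (139, -63)]
102 [(155, 71), (156, 56), (162, -23), (163, -48), (164, -37), (174, 24), (175, 16), (176, -24), (177, -22), (179, 25), (180, 20), (181, 26), (182, 46), (183, 16), (275, -16), (276, -41), (277, -20), (305, -36), (306, -24), (340, 25), (341, 26), (347, -21), (348, -33), (349, -18), (390, 18), (391, 32), (395, -19), (407, 16), (408, 46), (409, 23), (410, -49), (411, -64), (412, -28)]
103 [(155, 67), (156, 66), (162, -15), (163, -44), (164, -42), (165, -20), (174, 33), (176, -31), (177, -25), (179
[... 510 characters left out ...]
40, 28), (341, 21), (347, -30), (348, -30), (390, 22), (391, 29), (394, -16), (395, -17), (407, 20), (408, 51), (410, -57), (411, -59), (412, -19)]
75 [(146, 61), (147, 89), (148, 22), (172, -55), (173, -42), (181, 19), (182, 59), (183, 41), (241, -38), (242, -54), (243, -23), (251, 41), (252, 61), (279, -38), (280, -29), (327, 21), (328, 46), (413, -66), (414, -72), (415, -26)]
128 [(150, 45), (151, 78), (152, 41), (175, -57), (176, -41), (184, 27), (185, 68), (186, 27), (241, -25), (242, -56), (243, -32), (251, 41), (252, 61), (406, -62), (407, -71), (408, -27)]
brass [164, 89, 15, 26, 264] [171.4, 101.7] [0.3987 0.0714 0.03  ] [[164.0, 89.0], [178.0, 89.0], [178.0, 114.0], [164.0, 114.0]]
```

```bash
python3 - <<'E'
from h import *
import pickle
c=pickle.load(open("w2.pkl","rb"))
P=lambda u,v,z:onz(c,[[u,v]],z)[0]
a=P(320.5,102.6,.05);b=P(380.5,103.5,.05);far=P(411.5,103.9,.05);mo=P(276,102,.05)
for nm,p in dict(a=a,b=b,far=far,mouth=mo,outerL=P(360,65.3,.05),outerR=P(360,139.4,.05)).items(): print(nm,p.round(4))
f1=P(414,75,.05);f2=P(407.3,128,.05);d=f1-f2;print("far end yaw",np.degrees(np.arctan2(-d[0],d[1])))
n1=P(147.5,75,.034);n2=P(151.5,128,.034);d=n1-n2;print("near yaw",np.degrees(np.arctan2(-d[0],d[1])),n1,n2)
o=(n1+n2)/2;l=(f1+f2)/2;yaw=np.degrees(np.arctan2(l[1]-o[1],l[0]-o[0]));print("axis yaw",yaw,"len",np.linalg.norm((l-o)[:2]), "slot yaw",np.degrees(np.arctan2(*(b-a)[[1,0]])))
yaw=7.9
e=np.array([np.cos(np.radians(yaw)),np.sin(np.radians(yaw))]);n=np.array([-e[1],e[0]])
org=far[:2]-.135*e; print("rail origin",org)
for nm,p in dict(mouth=mo,near=o,post=P(344.4,103,.046),sf=P(305.5,103,.03),sr=P(391.2,103,.03),stop=P(182.8,102.5,.03),a=a,b=b).items(): print(nm,((p[:2]-org)@e*1e3).round(1),((p[:2]-org)@n*1e3).round(1))
E
```

```text
a [0.5705 0.0948 0.05  ]
b [0.6374 0.1034 0.05  ]
far [0.672  0.1079 0.05  ]
mouth [0.5208 0.0883 0.05  ]
outerL [0.6056 0.1394 0.05  ]
outerR [0.6237 0.0609 0.05  ]
far end yaw 7.892815030262993
near yaw 7.482476862030001 [0.37034269 0.09718269 0.034     ] [0.37814805 0.03775466 0.034     ]
axis yaw 8.104494838612545 len 0.29916547320761777 slot yaw 7.31015016836349
rail origin [0.53825822 0.08930335]
mouth -17.4 1.4
near -165.5 0.9
post 60.6 0.7
sf 18.6 0.6
sr 120.0 1.1
stop -127.2 0.6
a 32.7 1.0
b 100.2 0.3
```

```bash
python3 -c "
from h import *
need([.6214,.1015,.20],97.9)"

```

```text
t 6.05 shift mm (tool) [ 81.  121.2  46.1] turn [-0.4 -0.1  0.2] F [-0.2  0.1 -0.7] w 0.258
```

```bash
python3 -m jog '[[0,0,0,20,30,0,1],[0,0,0,25,38,0,1],[0,0,0,25,38,20,1],[-0.4,0,0.2,9,14,20,1],[0,0,0,0,0,5,1],[0,0,0,0,0,0,1]]' 55
python3 -c "
from h import *
need([.6214,.1015,.125],97.9)"

```

```text
time: 6.8
ee_pos: [0.6253, 0.0903, 0.1968]
ee_rot: [-3.138, 0.0, 1.694]
wrist_force: [-0.7, -0.2, -1.2]
width: 0.255
t 6.8 shift mm (tool) [11.6 -2.2 71.8] turn [-0.2  0.  -0.9] F [-0.7 -0.2 -1.2] w 0.255
```

```bash
python3 -m jog '[[0,0,-0.5,11,-2,30,1],[0,0,0,0,0,30,1],[0,0,0,0,0,8,1],[0,0,0,0,0,0,1]]' 55
python3 - <<'E'
from h import *
need([.6214,.1015,.125],97.9)
w=read_camera("wrist")[:,:,::-1];s=read_camera("scene")[:,:,::-1];t=read_camera("top")[:,:,::-1]
cs=calibration("scene")
u,v=proj(cs,[.62,.1,.06])[0].astype(int)
A=cv2.resize(s[v-30:v+30,u-40:u+40],(400,300),interpolation=cv2.INTER_CUBIC)
B=cv2.resize(w,(400,300),interpolation=cv2.INTER_AREA)
cv2.imwrite("pics/pre.png",np.hstack([A,B]))
E
```

```text
time: 7.3
ee_pos: [0.6228, 0.0962, 0.1316]
ee_rot: [3.141, 0.002, 1.697]
wrist_force: [0.1, 0.4, -1.6]
width: 0.253
t 7.3 shift mm (tool) [ 5.5 -0.7  6.6] turn [ 0.   0.1 -0.7] F [ 0.1  0.4 -1.6] w 0.253
```

View pics/pre.png

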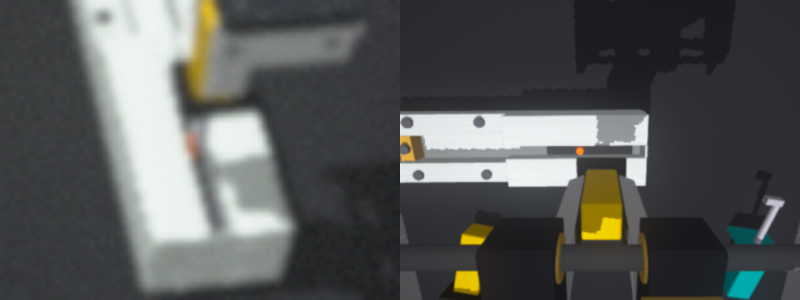

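The post is visible just ahead of the collar and the hook hangs above the slot behind it. A small lateral correction, then descend.

```bash
python3 -m jog '[[0,0,-0.6,5.5,-0.5,3,1],[0,0,0,0,0,0,1]]' 55
python3 -c "
from h import *
need([.6214,.1015,.098],97.9)"
```

```text
time: 7.7
ee_pos: [0.6226, 0.1026, 0.1304]
ee_rot: [3.138, 0.002, 1.708]
wrist_force: [-0.7, -0.3, -0.5]
width: 0.253
t 7.7 shift mm (tool) [-0.9 -1.5 32.4] turn [ 0.2  0.1 -0. ] F [-0.7 -0.3 -0.5] w 0.253
```

```bash
python3 -m jog '[[0,0,0,-0.7,-1,8,1],[0,0,0,0,0,7,1],[0,0,0,0,0,7,1]]' 55
python3 -c "
from h import *
need([.6214,.1015,.098],97.9)"
```

```text
time: 8.07
ee_pos: [0.622, 0.1018, 0.1073]
ee_rot: [3.137, 0.002, 1.709]
wrist_force: [0.3, -0.2, -1.2]
width: 0.254
t 8.07 shift mm (tool) [-0.2 -0.7  9.3] turn [ 0.3  0.1 -0. ] F [ 0.3 -0.2 -1.2] w 0.254
```

Inside the slot without contact. The rest of the way down.

```bash
python3 -m jog '[[0,0,0,0,0,5,1],[0,0,0,0,0,3.5,1],[0,0,0,0,0,0,1]]' 55
python3 -c "
from h import *
need([.6214,.1015,.098],97.9)"
```

```text
time: 8.45
ee_pos: [0.6215, 0.1017, 0.0972]
ee_rot: [3.139, 0.002, 1.709]
wrist_force: [-1.0, -0.7, -1.0]
width: 0.253
t 8.45 shift mm (tool) [-0.1 -0.2 -0.8] turn [ 0.2  0.1 -0. ] F [-1.  -0.7 -1. ] w 0.253
```

```bash
cat >> h.py <<'E'
ORG=np.array([.5382,.0900]);YR=7.9
def rail():
    o=robot.get_obs();a=np.radians(YR);e=np.array([np.cos(a),np.sin(a)]);n=np.array([-e[1],e[0]])
    d=(o["ee_pos"][:2]-ORG);f=o["wrist_force"]
    r=np.degrees(o["ee_rot"])
    print("t %.2f rail x %.1f lat %.1f z %.1f yaw %.1f rp %.1f %.1f  Fe %.1f Fn %.1f Fz %.1f w %.3f"%(o["time"],d@e*1e3,d@n*1e3,o["ee_pos"][2]*1e3,r[2],r[0],r[1],f[:2]@e,f[:2]@n,f[2],o["width"]))
E
python3 -m jog '[[0,0,0,0,-3,0,1],[0,0,0,0,-3,0,1],[0,0,0,0,-3,0,1],[0,0,0,0,-3,0,1]]' 55; python3 -c "from h import *
rail()"
python3 -m jog '[[0,0,0,0,-3,0,1],[0,0,0,0,-3,0,1],[0,0,0,0,-3,0,1],[0,0,0,0,-3,0,1]]'; python3 -c "from h import *
rail()"
```

```text
time: 8.95
ee_pos: [0.6098, 0.1001, 0.0979]
ee_rot: [3.136, 0.002, 1.709]
wrist_force: [1.8, 1.3, -3.0]
width: 0.256
t 8.95 rail x 72.3 lat 0.2 z 97.9 yaw 97.9 rp 179.7 0.1  Fe 2.0 Fn 1.0 Fz -3.0 w 0.256
time: 9.45
ee_pos: [0.5974, 0.0984, 0.0981]
ee_rot: [3.136, 0.002, 1.709]
wrist_force: [2.6, 0.3, -2.2]
width: 0.25
t 9.45 rail x 59.8 lat 0.2 z 98.1 yaw 97.9 rp 179.7 0.1  Fe 2.6 Fn -0.1 Fz -2.2 w 0.250
```

Force 2.6 N: the strip is moving. Continuing.

```bash
python3 -m jog '[[0,0,0,0,-4,0,1],[0,0,0,0,-5,0,1],[0,0,0,0,-5,0,1],[0,0,0,0,-5,0,1],[0,0,0,0,-5,0,1],[0,0,0,0,-5,0,1],[0,0,0,0,-5,0,1],[0,0,0,0,-4,0,1]]'; python3 -c "from h import *
rail()"
python3 -m jog '[[0,0,0,0,-4,0,1],[0,0,0,0,-5,0,1],[0,0,0,0,-5,0,1],[0,0,0,0,-5,0,1],[0,0,0,0,-5,0,1],[0,0,0,0,-5,0,1],[0,0,0,0,-4,0,1],[0,0,0,0,-3,0,1]]'; python3 - <<'E'
from h import *
rail()
cv2.imwrite("pics/w3.png",read_camera("wrist")[:,:,::-1])
E
```

```text
time: 10.45
ee_pos: [0.5573, 0.0929, 0.0981]
ee_rot: [3.135, 0.002, 1.709]
wrist_force: [2.4, 0.8, -2.0]
width: 0.254
t 10.45 rail x 19.3 lat 0.2 z 98.1 yaw 97.9 rp 179.6 0.1  Fe 2.5 Fn 0.5 Fz -2.0 w 0.254
time: 11.45
ee_pos: [0.5193, 0.0877, 0.098]
ee_rot: [3.134, 0.002, 1.709]
wrist_force: [3.0, 1.4, -1.4]
width: 0.252
t 11.45 rail x -19.0 lat 0.3 z 98.0 yaw 97.9 rp 179.6 0.1  Fe 3.2 Fn 1.0 Fz -1.4 w 0.252
```

View pics/w3.png

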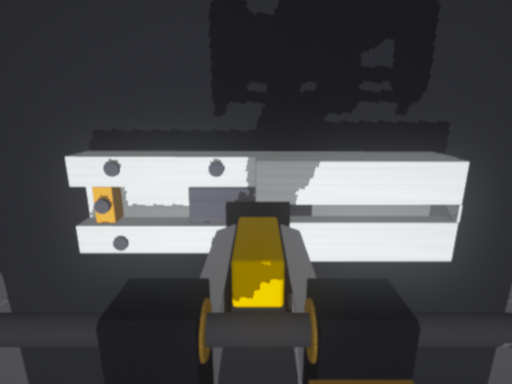

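The strip front now shows at u≈189 and the stop face at u≈121 (v≈205). Measuring the gap.

```bash
cat > gap.py <<'E'
from h import *
c=calibration("wrist");im=read_camera("wrist")[:,:,::-1];g=cv2.cvtColor(im,cv2.COLOR_BGR2GRAY).astype(int)
a=np.radians(YR);e=np.array([np.cos(a),np.sin(a)])
rail()
for lat in (.004,.008):
    L=np.array([np.r_[ORG+e*x+lat*np.array([-e[1],e[0]]),.03] for x in np.arange(-.150,-.02,.0005)])
    p=proj(c,L);val=cv2.remap(g.astype(np.float32),p[:,0].astype(np.float32)[None],p[:,1].astype(np.float32)[None],1)[0]
    d=val[4:]-val[:-4]
    print(lat,[(round(-150+.5*(i+2),1),int(d[i])) for i in range(1,len(d)-1) if abs(d[i])>20 and abs(d[i])>=abs(d[i-1]) and abs(d[i])>abs(d[i+1])])
E
python3 gap.py
```

```text
t 11.55 rail x -19.2 lat 0.2 z 98.0 yaw 97.9 rp 179.6 0.1  Fe 1.0 Fn -0.0 Fz -0.5 w 0.250
0.004 [(-140.0, -20), (-137.5, 53), (-134.0, -40), (-127.5, 47), (-123.0, 68), (-74.0, -103), (-44.0, -22)]
0.008 [(-146.0, -21), (-144.0, -43), (-138.5, 52), (-134.5, -76), (-127.5, 46), (-124.0, 71), (-74.0, -98), (-36.0, -29)]
```

Gap ≈53 mm. Another ≈44 mm, then creep.

```bash
python3 -m jog '[[0,0,0,0,-4,0,1],[0,0,0,0,-5,0,1],[0,0,0,0,-6,0,1],[0,0,0,0,-6,0,1],[0,0,0,0,-6,0,1],[0,0,0,0,-6,0,1],[0,0,0,0,-5,0,1],[0,0,0,0,-3,0,1]]'; python3 gap.py
```

```text
time: 12.55
ee_pos: [0.4763, 0.0818, 0.098]
ee_rot: [3.133, 0.002, 1.709]
wrist_force: [3.1, 0.9, -1.2]
width: 0.253
t 12.60 rail x -62.8 lat 0.3 z 97.9 yaw 97.9 rp 179.5 0.1  Fe 1.5 Fn 0.8 Fz -0.8 w 0.254
0.004 [(-148.5, -65), (-140.0, -20), (-137.5, 53), (-134.5, -51), (-130.5, 48), (-126.5, 72), (-117.0, -104), (-87.5, -25), (-36.5, 21)]
0.008 [(-144.5, -44), (-138.5, 56), (-135.0, -76), (-130.0, 47), (-127.0, 73), (-117.0, -98), (-78.5, -29), (-56.5, 22)]
```

```bash
python3 -m jog '[[0,0,0,0,-2,0,1],[0,0,0,0,-2,0,1],[0,0,0,0,-1.5,0,1],[0,0,0,0,-1,0,1]]'; python3 -c "from h import *
rail()"
python3 -m jog '[[0,0,0,0,-1,0,1],[0,0,0,0,-1,0,1]]'; python3 gap.py
```

```text
time: 13.1
ee_pos: [0.4695, 0.0808, 0.0979]
ee_rot: [3.133, 0.002, 1.709]
wrist_force: [3.3, 1.0, 0.4]
width: 0.253
t 13.10 rail x -69.3 lat 0.4 z 97.9 yaw 97.9 rp 179.5 0.1  Fe 3.4 Fn 0.5 Fz 0.4 w 0.253
time: 13.35
ee_pos: [0.4675, 0.0806, 0.0979]
ee_rot: [3.133, 0.002, 1.709]
wrist_force: [2.9, 0.0, -0.3]
width: 0.253
t 13.40 rail x -71.4 lat 0.4 z 97.9 yaw 97.9 rp 179.5 0.1  Fe 2.6 Fn 0.9 Fz -0.5 w 0.252
0.004 [(-148.0, -62), (-137.5, 50), (-134.5, -50), (-131.0, 49), (-125.5, -56), (-96.0, -27), (-45.5, 23), (-26.0, 101)]
0.008 [(-145.0, -42), (-138.5, 55), (-135.0, -78), (-131.0, 46), (-128.0, 60), (-126.0, -81), (-86.5, -29), (-64.5, 28), (-27.0, 111)]
```

```bash
for i in 1; do python3 -m jog '[[0,0,0,0,-0.8,0,1],[0,0,0,0,-0.8,0,1]]' >/dev/null; python3 -c "from h import *
rail()"; python3 -m jog '[[0,0,0,0,-0.7,0,1]]'>/dev/null; python3 -c "from h import *
rail()"; done
```

```text
t 13.65 rail x -73.0 lat 0.4 z 97.9 yaw 97.9 rp 179.5 0.1  Fe 3.9 Fn 0.4 Fz -0.4 w 0.252
t 13.78 rail x -73.8 lat 0.4 z 97.9 yaw 97.9 rp 179.5 0.1  Fe 2.9 Fn 0.4 Fz -0.3 w 0.248
```

```bash
python3 -m jog '[[0,0,0,0,-0.7,0,1]]'>/dev/null; python3 -c "from h import *
rail()"; python3 -m jog '[[0,0,0,0,-0.7,0,1]]'>/dev/null; python3 gap.py
```

```text
t 13.90 rail x -74.5 lat 0.4 z 97.9 yaw 97.9 rp 179.5 0.1  Fe 3.6 Fn 0.6 Fz 0.5 w 0.253
t 14.07 rail x -75.3 lat 0.4 z 97.9 yaw 97.9 rp 179.5 0.1  Fe 2.6 Fn -0.0 Fz 0.0 w 0.253
0.004 [(-148.0, -65), (-137.0, 50), (-134.5, -48), (-131.5, 26), (-100.0, -28), (-49.5, 23), (-30.5, 100)]
0.008 [(-144.5, -43), (-138.5, 58), (-135.0, -78), (-131.5, 28), (-90.5, -28), (-69.0, 28), (-31.0, 113)]
```

```bash
python3 -m jog '[[0,0,0,0,-0.5,0,1]]'>/dev/null; python3 -c "from h import *
rail()"; python3 -m jog '[[0,0,0,0,-0.5,0,1]]'>/dev/null; python3 -c "from h import *
rail()"
```

```text
t 14.20 rail x -75.8 lat 0.4 z 97.9 yaw 97.9 rp 179.5 0.1  Fe 3.5 Fn 0.3 Fz -0.4 w 0.255
t 14.32 rail x -76.4 lat 0.4 z 97.9 yaw 97.9 rp 179.5 0.1  Fe 3.3 Fn 0.5 Fz -0.5 w 0.248
```

```bash
python3 - <<'E'
from h import *
rail()
im=read_camera("wrist")[:,:,::-1];c=calibration("wrist");u,v=proj(c,[.41,.072,.03])[0].astype(int);print(u,v)
x0=max(0,u-50)
cv2.imwrite("pics/stop.png",cv2.resize(im[v-40:v+50,x0:x0+120],(800,600),interpolation=cv2.INTER_CUBIC))
E
```

```text
t 14.32 rail x -76.4 lat 0.4 z 97.9 yaw 97.9 rp 179.5 0.1  Fe 3.3 Fn 0.5 Fz -0.5 w 0.248
190 206
```

View pics/stop.png

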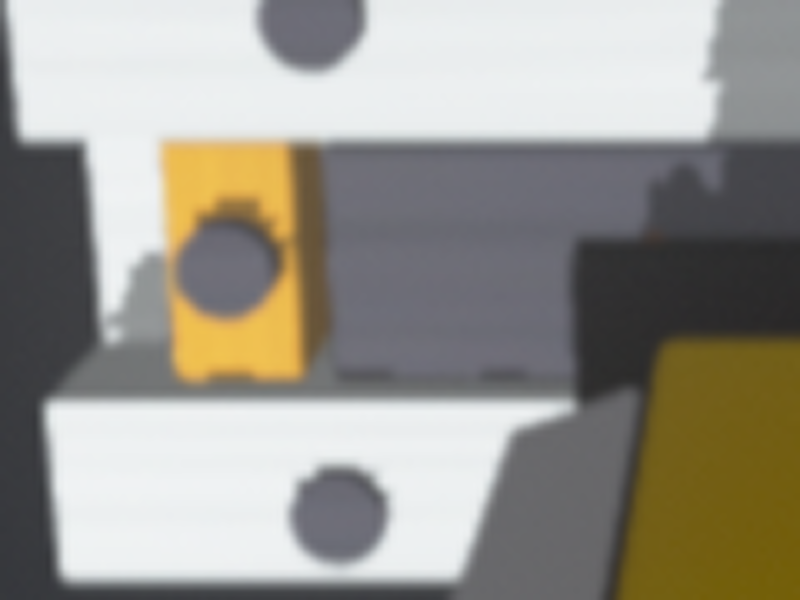

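The brass's shaded +x face still shows between block and strip (crop u 300–328), so there is a gap of ≈3 mm. Creeping on.

```bash
for i in 1 2 3; do :; done; python3 -m jog '[[0,0,0,0,-0.6,0,1],[0,0,0,0,-0.6,0,1]]'>/dev/null; python3 -c "from h import *
rail()"; python3 -m jog '[[0,0,0,0,-0.6,0,1]]'>/dev/null; python3 -c "from h import *
rail()"; python3 -m jog '[[0,0,0,0,-0.5,0,1]]'>/dev/null; python3 -c "from h import *
rail()"
```

```text
t 14.62 rail x -77.6 lat 0.4 z 97.9 yaw 97.9 rp 179.5 0.1  Fe 3.0 Fn -0.6 Fz 0.1 w 0.250
t 14.75 rail x -78.3 lat 0.4 z 97.9 yaw 97.9 rp 179.5 0.1  Fe 2.9 Fn -1.3 Fz 0.1 w 0.254
t 14.88 rail x -78.8 lat 0.4 z 97.9 yaw 97.9 rp 179.5 0.1  Fe 3.4 Fn 0.6 Fz 0.1 w 0.255
```

```bash
python3 -m jog '[[0,0,0,0,-0.5,0,1]]'>/dev/null; python3 -c "from h import *
rail()"; python3 -m jog '[[0,0,0,0,-0.5,0,1]]'>/dev/null; python3 -c "from h import *
rail()"; python3 -m jog '[[0,0,0,0,-0.5,0,1]]'>/dev/null; python3 gap.py
```

```text
t 15.00 rail x -79.3 lat 0.4 z 97.9 yaw 97.9 rp 179.5 0.1  Fe 3.7 Fn 0.2 Fz -1.3 w 0.257
t 15.12 rail x -79.9 lat 0.4 z 97.9 yaw 97.9 rp 179.5 0.1  Fe 4.4 Fn 0.7 Fz 0.0 w 0.255
t 15.30 rail x -80.0 lat 0.5 z 98.0 yaw 97.9 rp 179.5 0.1  Fe 5.7 Fn -0.7 Fz -2.2 w 0.254
0.004 [(-148.0, -65), (-137.5, 45), (-134.5, -24), (-105.0, -28), (-54.0, 24), (-35.5, 109)]
0.008 [(-145.0, -47), (-138.5, 56), (-135.0, -65), (-96.5, -28), (-72.5, 25), (-35.5, 109)]
```

```bash
python3 -m jog '[[0,0,0,0,-0.5,0,1]]'>/dev/null; python3 -c "from h import *
rail()"; python3 -m jog '[[0,0,0,0,-0.5,0,1]]'>/dev/null; python3 -c "from h import *
rail()"
```

```text
t 15.43 rail x -80.1 lat 0.5 z 98.1 yaw 97.9 rp 179.4 0.1  Fe 6.0 Fn -0.5 Fz -3.1 w 0.251
t 15.55 rail x -80.1 lat 0.4 z 98.1 yaw 97.9 rp 179.4 0.1  Fe 6.2 Fn -0.0 Fz -4.5 w 0.255
```

Stalled at −80.1 with the force risen to 6 N: the strip is on the stop. Backing the hook off, lifting and checking.

```bash
python3 -m jog '[[0,0,0,0,2,0,1],[0,0,0,0,3,0,1],[0,0,0,0,3,0,1],[0,0,0,0,0,-15,1],[0,0,0,0,0,-30,1],[0,0,0,0,0,-40,1],[0,0,0,0,0,-30,1],[0,0,0,0,0,0,1]]'; python3 - <<'E'
from h import *
rail()
c=calibration("wrist");im=read_camera("wrist")[:,:,::-1].copy();cv2.imwrite("pics/w4.png",im)
u,v=proj(c,[.41,.072,.03])[0].astype(int);print(u,v)
x0=max(0,u-40);y0=max(0,v-60)
cv2.imwrite("pics/home.png",cv2.resize(im[y0:y0+120,x0:x0+160],(800,600),interpolation=cv2.INTER_CUBIC))
need([.5417,-.2573,.235],93.0)
E
```

```text
time: 16.55
ee_pos: [0.4634, 0.0809, 0.2192]
ee_rot: [3.135, 0.001, 1.71]
wrist_force: [0.5, 0.4, -1.8]
width: 0.255
t 16.55 rail x -75.3 lat 1.3 z 219.2 yaw 98.0 rp 179.6 0.1  Fe 0.5 Fn 0.3 Fz -1.8 w 0.255
210 175
t 16.6 shift mm (tool) [-345.7   31.3  -16.5] turn [0.3 0.1 5. ] F [ 0.7  0.4 -1.6] w 0.256
```

View pics/home.png

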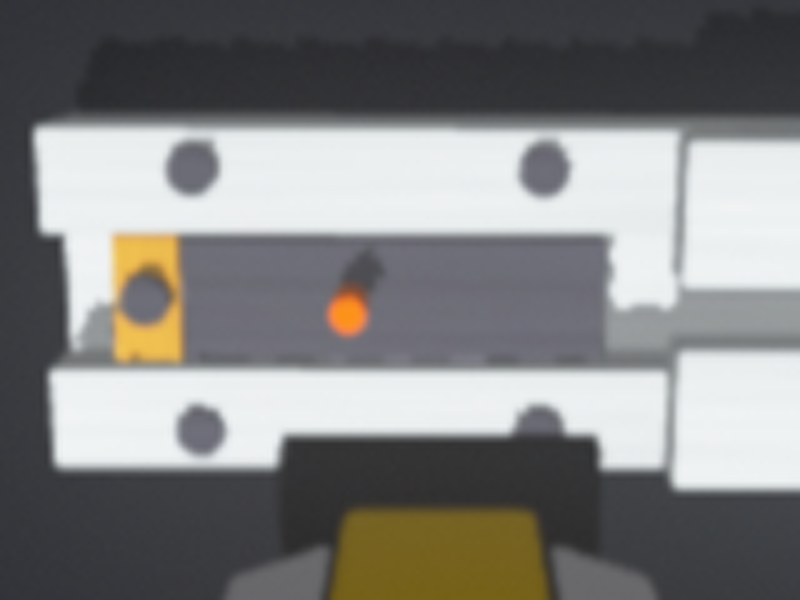

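The strip sits flush against the brass stop (crop u≈181), wholly clear of the lips. Returning the pick to its stand.

```bash
python3 -m jog '[[0,0,1,-30,3,-10,1],[0,0,1,-55,5,-8,1],[0,0,1,-58,5,0,1],[0,0,1,-58,5,0,1],[0,0,1,-55,5,0,1],[0,0,0,-45,4,0,1],[0,0,0,-20,2,0,1],[0,0,0,0,0,0,1]]' 55; python3 -c "
from h import *
need([.5417,-.2573,.16],93.0)"
```

```text
time: 17.6
ee_pos: [0.5182, -0.2437, 0.2295]
ee_rot: [-3.136, -0.003, 1.625]
wrist_force: [0.6, 0.5, -0.5]
width: 0.253
t 17.6 shift mm (tool) [-15.1  23.1  69.3] turn [-0.3 -0.2  0.1] F [ 0.6  0.5 -0.5] w 0.253
```

```bash
python3 -m jog '[[-0.3,-0.2,0,-15,23,0,1],[0,0,0,0,0,25,1],[0,0,0,0,0,25,1],[0,0,0,0,0,0,1]]'; python3 -c "
from h import *
need([.5417,-.2573,.14],93.0)"
```

```text
time: 18.1
ee_pos: [0.5427, -0.2503, 0.1773]
ee_rot: [-3.14, -0.003, 1.632]
wrist_force: [0.6, -0.5, -1.0]
width: 0.257
t 18.1 shift mm (tool) [-7.1 -1.4 37.2] turn [-0.1 -0.2  0.5] F [ 0.6 -0.5 -1. ] w 0.257
```

```bash
python3 -m jog '[[0,-0.2,0.5,-7,-1.4,15,1],[0,0,0,0,0,15,1],[0,0,0,0,0,5,1],[0,0,0,0,0,0,1]]'; python3 -c "
from h import *
need([.5417,-.2573,.0776],93.0)"
```

```text
time: 18.6
ee_pos: [0.5424, -0.2564, 0.1417]
ee_rot: [3.141, 0.001, 1.624]
wrist_force: [0.4, -0.1, -1.7]
width: 0.25
t 18.6 shift mm (tool) [-0.7 -0.8 64.1] turn [0.  0.1 0. ] F [ 0.4 -0.1 -1.7] w 0.25
```

```bash
python3 -m jog '[[0,0,0,-0.7,-0.8,8,1],[0,0,0,0,0,8,1],[0,0,0,0,0,8,1],[0,0,0,0,0,0,1]]'; python3 -c "
from h import *
need([.5417,-.2573,.0776],93.0)"
```

```text
time: 19.1
ee_pos: [0.5418, -0.2574, 0.1165]
ee_rot: [3.141, 0.001, 1.624]
wrist_force: [-0.1, -0.1, -1.9]
width: 0.254
t 19.1 shift mm (tool) [ 0.2 -0.1 38.9] turn [0.  0.1 0. ] F [-0.1 -0.1 -1.9] w 0.254
```

Tip at 53 mm, below the stand top, with no contact. Going down the rest.

```bash
python3 -m jog '[[0,0,0,0,0,10,1],[0,0,0,0,0,10,1],[0,0,0,0,0,8,1],[0,0,0,0,0,4,1],[0,0,0,0,0,3,1],[0,0,0,0,0,0,1]]'; python3 -c "
from h import *
need([.5417,-.2573,.0776],93.0)"
```

```text
time: 19.85
ee_pos: [0.5419, -0.2575, 0.079]
ee_rot: [3.141, 0.001, 1.624]
wrist_force: [-0.1, -0.9, -1.1]
width: 0.255
t 19.85 shift mm (tool) [ 0.2 -0.2  1.4] turn [0.  0.1 0. ] F [-0.1 -0.9 -1.1] w 0.255
```

```bash
python3 -m jog '[[0,0,0,0,0,1,1],[0,0,0,0,0,0.8,1]]'; python3 -m jog '[[0,0,0,0,0,0.5,1]]'; 
```

```text
time: 20.1
ee_pos: [0.5423, -0.2576, 0.0776]
ee_rot: [3.14, 0.002, 1.624]
wrist_force: [0.6, -0.2, -2.1]
width: 0.252
time: 20.23
ee_pos: [0.5423, -0.2576, 0.0775]
ee_rot: [3.14, 0.002, 1.624]
wrist_force: [-4.1, 1.9, 9.1]
width: 0.256
```

Collar bears on the stand (+9 N). Letting go and rising.

```bash
python3 -m jog '[[0,0,0,0,0,0,-1],[0,0,0,0,0,0,-1],[0,0,0,0,0,0,-1],[0,0,0,0,0,0,-1],[0,0,0,0,0,0,-1],[0,0,0,0,0,0,-1]]'
python3 -m jog '[[0,0,0,0,0,-10,-1],[0,0,0,0,0,-30,-1],[0,0,0,0,0,-40,-1],[0,0,0,0,0,-50,-1],[0,0,0,0,0,-40,-1],[0,0,0,0,0,0,-1]]'
python3 - <<'E'
from h import *
need([.5417,-.2573,.25],93.0)
w=read_camera("wrist")[:,:,::-1];t=read_camera("top")[:,:,::-1]
cv2.imwrite("pics/end.png",np.hstack([cv2.resize(w,(400,300)),cv2.resize(t,(400,300))]))
c=calibration("wrist");q=np.array([[.035,.03],[.035,-.03],[-.035,.03],[-.035,-.03]])
a0=cv2.imread("pics/top0.png");df=cv2.absdiff(t,a0).max(2)
E
```

```text
time: 20.98
ee_pos: [0.5426, -0.2577, 0.0778]
ee_rot: [3.139, 0.002, 1.624]
wrist_force: [0.8, -0.1, 0.6]
width: 0.854
time: 21.72
ee_pos: [0.5422, -0.2569, 0.2565]
ee_rot: [3.138, 0.002, 1.624]
wrist_force: [-0.7, 0.1, -0.3]
width: 0.998
t 21.73 shift mm (tool) [-0.3 -0.5  6.5] turn [0.2 0.1 0.1] F [-0.7  0.1 -0.3] w 0.998
```

View pics/end.png

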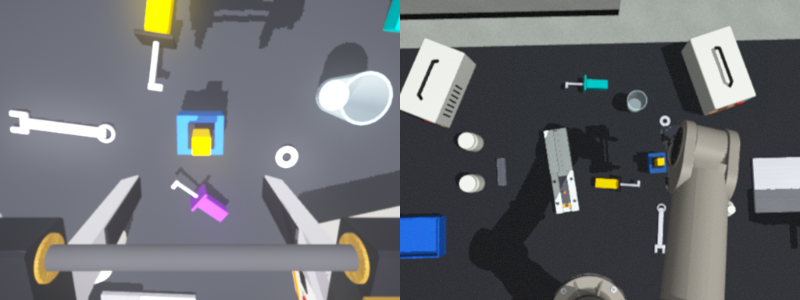

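The pick is back upright in the stand, collar down, and the gripper is clear. The other things look unmoved and the strip is in the bay at the stop.

```bash
python3 -c "
from h import *
robot.hand_in()"
```

```text
the job is handed in; nothing more can be done
```

The job is done and handed in at about 22 s of the 58 s allowed. I took the small yellow pick from the blue stand, hooked the orange post through the slot and dragged the strip out. I then put the pick back in its stand and let go.

- **Drag:** it took about 2 to 4 N. I crept in at 0.5 mm steps until the motion stalled and the force reached about 6 N.
- **Strip:** the close view after lifting the hook shows its front flush against the brass stop and its rear clear of the lips. The gripper never touched it.
- **Disagreement:** the hook travelled about 7 to 10 mm further than I had worked out beforehand (rail x −80 instead of −70 to −73). The image and the stall both confirm contact with the stop.
- **Pick:** the TCP is back at the grasp height of 77.5 mm. There was about 9 N of upward force when the collar landed, and the last picture shows the pick upright in the stand.
- **Other things:** those visible in the last pictures appear unmoved. The arm partly hid the bottle in the final top view, so I did not re-check it closely.

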